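# Lock a tape measure out to the red line on a sloped drawing board

## Task

Clear the cork sanding block off the drawing board's ledge into the grey tray. Then stand the tape measure on the board along the ledge, hook its end over the board's left edge, back the case away against the spring until its front is at the red line, and lock it, leaving it hooked there with the tape taut. Do not shift the red cursor, the brush mug, the bottle or the pot.

Things in the scene. Friction and masses are not known exactly. Their poses are not given: they have to be found in the camera images.
- slope: face of the fixed plywood drawing board, 360 mm wide, 260 mm up the slope, 15 mm thick, 25 degrees from level, low edge 115 mm above the table and towards the robot. Origin: low left corner of the face. x up the slope, y left (face: y = -360 to 0 mm; edge to hook on: y = 0, free below), z out of the face. At x = -8 to 0 a ledge stands 12 mm above the face and keeps things from sliding down
- line (a point): the red line, 3 mm wide, flat on the face, running up the slope from the ledge, 75 to 125 mm from the left edge. The point lies on it 20 mm up from the ledge, axes as the slope's. It ends in a red cursor (30 mm along y, x = 79 to 105 mm, 11 mm high) that slides along the board if pushed
- measure: yellow tape measure, 78 mm long (x), 38 wide (y), 58 high (z) without its button, 0.25 to 0.35 kg, loose. Origin: centre of its underside; x forward, the way the tape comes out; z up. It starts on the sketchbook, hook hanging over the book's edge. The sides behind the button (x = -37 to -2 mm) are free for gripping across y. The tape, 18 mm wide, comes out at the foot of the front
- front (a point): foot of the tape measure's front, 39 mm ahead of its origin, at underside level: this must stand at the red line
- hook (a point): lower tip of the steel hook at the tape's end, on the side facing the case (the side that bears on the edge). The hook is 20 mm wide, 2 mm thick and reaches 9 mm below the case's underside. With the tape in it stands 6 mm ahead of the case's front
- lock_top (a point): centre of the top of the red lock button: 22 mm long (x), 14 wide (y), standing 26 mm above the case when off, centred 14 mm ahead of the case's origin. It can be pinched across y and the case pulled along by it. The spring draws the unlocked case back as soon as it is let go, so lock while still holding it: pull by the button, then push the button in
- blade (a joint): how far the tape is pulled out, 0 (in) to 0.13 m; a spring pulls it in with 4.4 N at 0 and 5.7 N at 0.13
- lock (a joint): travel of the lock button into the case, 0 (off, as it starts) to 0.0045 m (fully in: locked, tape clamped). It starts at a push of 7 N, is fully in at 12 to 20 N, and stays there when let go; its teeth mesh with the tape every 3 mm, so tape or case may shift up to 2 mm as it goes in
- block: cork sanding block with a grey sole, 36 mm (x) by 50 mm (y) by 40 mm high (z), 0.09 kg, loose, on the board's face against the ledge, in the tape's way. Origin: centre of its underside, axes as the slope's
- tray: grey open tray, fixed on the table, 120 x 120 mm, 28 mm high, walls and floor 4 mm. Origin: centre of its underside
- book: blue sketchbook, fixed on the table, 96 mm (x) by 90 mm (y) by 18 mm thick. Origin: centre of its underside. The tape measure stands on it, hook over its +x edge
- mug: blue brush mug, 68 mm across, 95 mm high, brushes up to 190 mm, loose bystander. Origin: centre of its underside
- bottle: blue bottle, 54 mm across, 150 mm high, loose bystander. Origin: centre of its underside
- pot: green paint pot, 68 mm across, 75 mm high, loose bystander. Origin: centre of its underside

How it is judged:
By the outcome, as a careful person would: the job done as asked, in the order asked, and still so for the second after the job is handed in, with the robot touching nothing.
It also fails if it takes over 64 s, if anything falls off the work surface, if the arm or the gripper's body presses on something with over 40 N, if the wrist force passes 120 N, or if a joint passes its speed limit or range.

## Robot

A 7-joint arm with a two-finger parallel gripper is mounted at the origin on the work surface. World frame = base frame: x ahead of the robot, y to its left, z up, the work surface at z = 0. Lengths are in m, angles in rad, forces in N, time in s.
With the tool pointing down it reaches from about 0.4 to 0.9 m from the base axis. Payload 5.5 kg.
Tool frame: the origin (TCP) lies at the very end of the fingers, on their centre line; the grasp point (between the pads) lies 19 mm behind it; z points along the fingers, y is the line along which they close (so a half turn about z gives the same grasp; the last joint's range is limited). The gripper opens to 92 mm and grips with 3 to 60 N. Pads are 19 mm wide; open, the fingers measure 130 mm over their backs; the gripper's body (75 mm by 190 mm) begins 47 mm behind the grasp point.
Start: joints at [-0.982, 0.501, -0.427, 1.55, 0.221, 1.138, -0.21], TCP at [0.208, 0.616, 0.227] pointing down, gripper open.
Joint ranges: [-2.88, 2.88], [-0.31, 2.03], [-1.54, 1.56], [0.2, 2.42], [-1.41, 4.55], [0.19, 2.02], [-2.57, 2.57]. Speed limits (rad/s): [2.57, 2.57, 3.14, 3.14, 3.14, 3.14, 3.14].

## Interface

Orientations are given as a rotation vector (axis times angle).
In Python, from workcell import read_state, capture, hand_in gives the robot as it stands.
- The arm moves only by the tool step_arm, never from a script. Its argument "moves" is a list of rows, each an object of numbers: "tx", "ty", "tz": the shift along the tool's x, y, z as a fraction of full scale; "ax", "ay", "az": the turn, a rotation vector about the tool's x, y, z as a fraction of full scale; "grip": the closure in counts, from 0 (fully open) to 255 (shut). In form: [{"tx": .., "ty": .., "tz": .., "ax": .., "ay": .., "az": .., "grip": ..}, ...]. A call has 1 to 12 rows; each row is the pose to reach, as a shift and turn from the pose commanded when the call began, along the tool's axes at that moment; what a row does not reach only later rows make up. Full scale, the value 1, is 120 mm for a shift and 0.5 rad for a turn. A row lasts 1/8 s, in which the tool goes at most 62.5 mm and 10.7 degrees, less where a joint would pass 70% of its speed; a pose out of reach is approached as far as the arm can. A call with a number of a shift or a turn outside -1 to 1 is refused whole. A call with a gripper value outside its range is refused whole. The fingers move at their own pace and stop on an object; the grip force is fixed at half the most. Time passes only in rows, so rows that repeat a pose let the fingers close. It gives the time, the measured TCP pose, the force, the opening and the grip force at its end, in the units of the state.
- read_state(): the state, without advancing time (a new reading comes with each control period).
- capture(name): name is "scene" or "top"; returns a dict with "frame" (480x640x3 uint8, red, green, blue), "depth" (480x640 float32, m along the optical axis (not along the pixel's ray), 0 where there is no reading), "K" (3x3 intrinsics, pixels), "cam_to_world" (4x4, takes a point from camera to world coordinates). Camera axes: x right, y up, looking along -z (the intrinsics and any distortion apply to the point x, -y, -z); pixel columns grow to the right and rows downward; lengths in m; the calibration is good to about 2 mm. A picture is of the moment at which its call begins.
- hand_in(): hands the job in; it is judged then, once.
The state is a dict: "time": time; "qpos": joint angles; "qvel": joint speeds; "effort": joint torques, N m; "tcp_pos": TCP position; "ee_rot": TCP orientation; "contact_force": force on the tool from outside, world axes, zero at the start; "torque": the same for the moment, N m; "gripper_width": opening from 0.0 (shut) to 1.0 (fully open); "grasp_force": force on a finger pad.
Only numpy, scipy, OpenCV 4.12 (cv2) and the standard library are available. Lean on these libraries where they do the work, as an engineer would, in place of code of your own. Each camera call takes 0.05 s, during which the arm holds its last target. There are 200 camera calls.

## Working session

There is one attempt and no reset: what is moved stays moved. The work goes in short steps, Python scripts to look and compute and a tool call to move; the robot and the scene stay as the last step left them, time stands still between calls to the robot, and variables do not carry over. Pictures are saved under pics/ and viewed, at most 10 in all, crops included, and the job is handed in when it is done.

Besides the shell and the picture viewer there is one more tool, called as name(argument=value, ...) on one line, values as JSON. step_arm: Moves the arm, as the interface text tells. Its arguments: {"type":"object","properties":{"moves":{"type":"array"}},"required":["moves"]}

```bash
ls; mkdir -p pics; python3 - <<'E'
from workcell import *
import cv2,numpy as np
for n in("scene","top"):
    c=capture(n);cv2.imwrite(f"pics/{n}0.png",c["frame"][:,:,::-1]);np.savez(f"{n}0.npz",**c)
    print(n,c["K"].round(1).tolist(),c["cam_to_world"].round(4).tolist(),[k for k in c])
print(read_state())
E
```

```text
pics
scene [[512.0, 0.0, 312.6], [0.0, 512.0, 244.2], [0.0, 0.0, 1.0]] [[-0.6013, -0.6633, 0.4455, 1.0571], [0.799, -0.4997, 0.3344, 0.3362], [0.0008, 0.557, 0.8305, 1.0132], [0.0, 0.0, 0.0, 1.0]] ['frame', 'depth', 'K', 'cam_to_world']
top [[571.8, 0.0, 320.9], [0.0, 571.8, 239.4], [0.0, 0.0, 1.0]] [[-0.0284, 0.9865, -0.1611, 0.3624], [-0.9996, -0.0288, -0.0005, -0.0298], [-0.0051, 0.161, 0.9869, 1.4837], [0.0, 0.0, 0.0, 1.0]] ['frame', 'depth', 'K', 'cam_to_world']
{'time': 0.1, 'qpos': array([-0.98178453,  0.50173621, -0.42675   ,  1.55132229,  0.22082161,
        1.13828537, -0.21027408]), 'qvel': array([-0.00216668, -0.00033519,  0.00013175, -0.00194765,  0.0002491 ,
       -0.00017917,  0.00032587]), 'effort': array([-1.07017634e-02, -5.67879474e+01, -5.83835676e+00, -2.79913956e+01,
       -6.90015731e-02,  2.40980292e-02,  1.70389364e-05]), 'tcp_pos': array([0.20793247, 0.61519898, 0.22579783]), 'ee_rot': array([-5.09431951e-01, -3.09971630e+00,  2.63340073e-03]), 'contact_force': array([ 0.80170412, -1.30589884,  0.26805644]), 'torque': array([-0.04248547, -0.0235681 ,  0.03512698]), 'grasp_force': 0.0, 'gripper_width': 1.0011828343523543}
```

View pics/scene0.png

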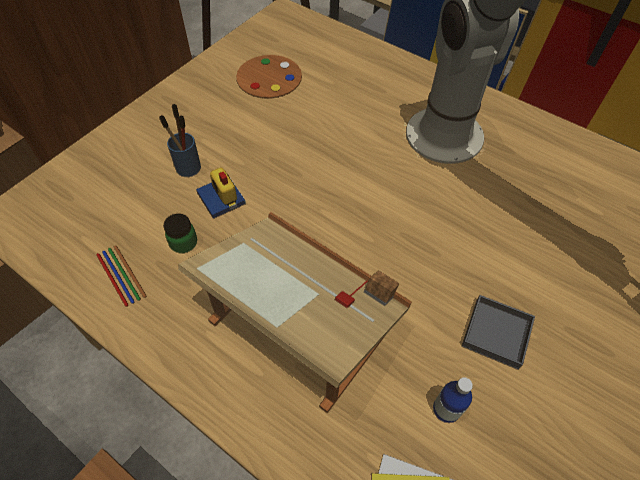

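View pics/top0.png

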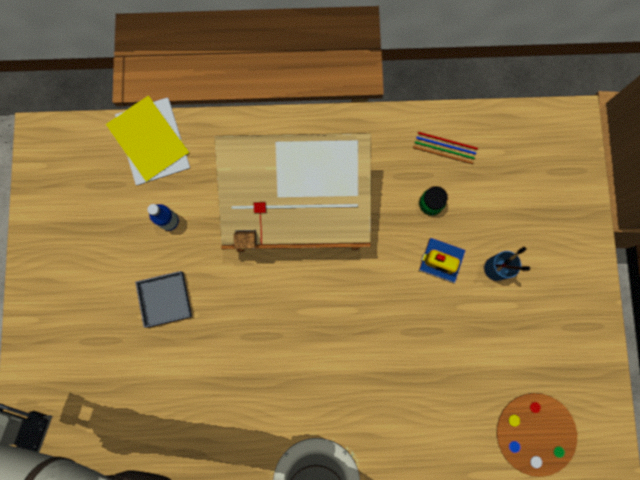

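The scene view shows the block at (380,288), the line and cursor at (345,298), the measure at (223,185), the tray at (500,330). The top view has the same things at block (245,240), cursor (260,208), measure (441,261) with its hook to the left, tray (164,300), bottle (163,217), pot (433,200), mug (503,265).

```bash
cat > h.py <<'E'
import cv2,numpy as np
from scipy.spatial.transform import Rotation as R
def cloud(c):
    d=c["depth"];K=c["K"];v,u=np.mgrid[:480,:640]
    p=np.stack([(u-K[0,2])/K[0,0]*d,-(v-K[1,2])/K[1,1]*d,-d],-1)
    T=c["cam_to_world"];P=p@T[:3,:3].T+T[:3,3];P[d==0]=np.nan;return P
def ray(c,u,v,z):
    K=c["K"];T=c["cam_to_world"];r=T[:3,:3]@np.array([(u-K[0,2])/K[0,0],-(v-K[1,2])/K[1,1],-1]);o=T[:3,3]
    return o+r*(z-o[2])/r[2]
def proj(c,P):
    T=c["cam_to_world"];q=(np.asarray(P)-T[:3,3])@T[:3,:3];K=c["K"]
    return np.stack([K[0,2]+K[0,0]*q[...,0]/-q[...,2],K[1,2]-K[1,1]*q[...,1]/-q[...,2]],-1)
def hsv(c): return cv2.cvtColor(c["frame"],cv2.COLOR_RGB2HSV)
def mask(c,lo,hi,box):
    m=cv2.inRange(hsv(c),lo,hi)>0;b=np.zeros_like(m);x0,y0,x1,y1=box;b[y0:y1,x0:x1]=1;return m&b
E
python3 - <<'E'
from h import *
t=dict(np.load("top0.npz"));s=dict(np.load("scene0.npz"))
Pt,Ps=cloud(t),cloud(s)
def A(P,m): 
    q=P[m];q=q[~np.isnan(q[:,0])];return q
# board plane
for nm,P,box in(("top",Pt,(228,145,270,195)),("scene",Ps,(230,310,0,0))):
    if nm=="top": q=P[145:228,225:365].reshape(-1,3)
    else: q=P[260:330,230:330].reshape(-1,3)
    q=q[~np.isnan(q[:,0])];c=np.median(q,0);n=np.linalg.svd((q-c)[::7])[2][2];n*=np.sign(n[2]);print(nm,"plane",c,n,np.degrees(np.arccos(n[2])))
# table height
print("table z",np.nanmedian(Pt[340:380,200:400,2]),np.nanmedian(Ps[150:180,270:330,2]))
# board mask in top: high z
m=np.zeros((480,640),bool);m[100:290,190:400]=1
q=A(Pt,m&(Pt[...,2]>.09));r=cv2.minAreaRect(q[:,:2].astype(np.float32)*1000);print("board rect",r,cv2.boxPoints(r))
m2=np.zeros((480,640),np.uint8);m2[100:290,190:400]=1;m2&=(Pt[...,2]>.09).astype(np.uint8)
print("px",cv2.boxPoints(cv2.minAreaRect(np.argwhere(m2)[:,::-1].astype(np.float32))))
for nm,c,P,by,bb in(("top",t,Pt,(410,235,475,290),(410,230,475,290)),("scene",s,Ps,(190,160,255,220),(190,165,255,225))):
    y=mask(c,(20,120,80),(35,255,255),by);q=A(P,y);zt=q[:,2].max();k=q[q[:,2]>np.percentile(q[:,2],90)-.012]
    print(nm,"yellow",len(q),np.percentile(q[:,2],[5,50,95]),cv2.minAreaRect(k[:,:2].astype(np.float32)*1000))
    rd=mask(c,(0,150,80),(6,255,255),by)|mask(c,(174,150,80),(180,255,255),by);q=A(P,rd);print(" btn",q.mean(0),np.percentile(q[:,2],95), np.argwhere(rd).mean(0)[::-1])
    b=mask(c,(100,120,50),(125,255,255),bb);q=A(P,b);q=q[(q[:,2]<.025)];print(" book",cv2.minAreaRect(q[:,:2].astype(np.float32)*1000),np.median(q[:,2]))
# tray
m=np.zeros((480,640),bool);m[260:340,120:205]=1
q=A(Pt,m&(Pt[...,2]>.018));print("tray",cv2.minAreaRect(q[:,:2].astype(np.float32)*1000),np.percentile(q[:,2],95))
# mug,bottle,pot
for nm,b in(("bottle",(140,195,185,240)),("pot",(410,180,455,222)),("mug",(478,240,535,285))):
    m=np.zeros((480,640),bool);m[b[1]:b[3],b[0]:b[2]]=1;q=A(Pt,m&(Pt[...,2]>.03));print(nm,q.min(0),q.max(0))
# red line/cursor
rd=mask(t,(0,120,60),(8,255,255),(235,195,290,250))|mask(t,(172,120,60),(180,255,255),(235,195,290,250))
print("red px",[(v,np.flatnonzero(rd[v]).mean().round(1),rd[v].sum()) for v in range(195,250) if rd[v].any()])
np.set_printoptions(precision=3,suppress=True)
print("block z>face", )
E
```

```text
top plane [0.7056045  0.0294671  0.17419946] [-0.42187563  0.00603333  0.90663364] 24.955786912351797
scene plane [0.73963805 0.01995195 0.18710495] [-0.49674244 -0.38477979  0.77794052] 38.92760334048811
table z -0.00021149862701475008 -0.00031151241819804554
board rect ((691.7142333984375, 32.3680419921875), (361.2032165527344, 258.0467224121094), 89.40863800048828) [[ 560.83374 -146.89229]
 [ 818.8667  -149.55559]
 [ 822.5947   211.62837]
 [ 564.56177  214.29167]]
px [[213.93681 135.27228]
 [369.97675 132.62753]
 [371.9052  246.40839]
 [215.8653  249.05313]]
top yellow 1715 [-0.00522547  0.00102715  0.07691139] ((531.6583251953125, -331.3948974609375), (78.31954956054688, 37.914642333984375), 67.02503204345703)
 btn [ 0.53544756 -0.31772931  0.10186508] 0.1050373421998676 [440.06451613 257.29032258]
 book ((540.2124633789062, -340.0689392089844), (93.92385864257812, 87.58099365234375), 69.02568054199219) 0.01753399901791841
scene yellow 478 [0.01916891 0.07087465 0.07728537] ((532.7763671875, -332.4970703125), (79.9234848022461, 39.19387435913086), 68.44735717773438)
 btn [ 0.5395
[... 408 characters left out ...]
3]
pot [ 0.65816509 -0.35217823  0.03038047] [ 0.72218039 -0.28760664  0.08321809]
mug [ 0.48164918 -0.5156384   0.0301801 ] [ 0.54769638 -0.44600583  0.19461696]
red px [(202, np.float64(260.1), np.int64(8)), (203, np.float64(259.5), np.int64(12)), (204, np.float64(259.5), np.int64(12)), (205, np.float64(259.5), np.int64(12)), (206, np.float64(259.5), np.int64(12)), (207, np.float64(259.5), np.int64(12)), (208, np.float64(259.5), np.int64(12)), (209, np.float64(259.5), np.int64(12)), (210, np.float64(259.5), np.int64(12)), (211, np.float64(259.5), np.int64(12)), (212, np.float64(260.0), np.int64(11)), (213, np.float64(260.0), np.int64(1)), (237, np.float64(261.0), np.int64(1))]
block z>face
```

```bash
python3 - <<'E'
from h import *
t=dict(np.load("top0.npz"));s=dict(np.load("scene0.npz"))
a=cv2.resize(t["frame"][190:260,205:285],None,fx=5,fy=5,interpolation=cv2.INTER_CUBIC)
b=cv2.resize(t["frame"][230:290,410:475],None,fx=5,fy=5,interpolation=cv2.INTER_CUBIC)
c=cv2.resize(s["frame"][240:340,330:430],None,fx=3.8,fy=3.8,interpolation=cv2.INTER_CUBIC)
im=np.zeros((600,800,3),np.uint8);im[:220,:]=0
a=cv2.resize(a,(400,350))[:300];im[:300,:400]=a;im[:300,400:725]=b;im[300:600,:300]=cv2.resize(c,(300,300))
d=cv2.resize(s["frame"][160:220,190:260],(350,300),interpolation=cv2.INTER_CUBIC);im[300:,400:750]=d
cv2.imwrite("pics/crop.png",im[:,:,::-1])
E
```

```text
(no output)
```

View pics/crop.png

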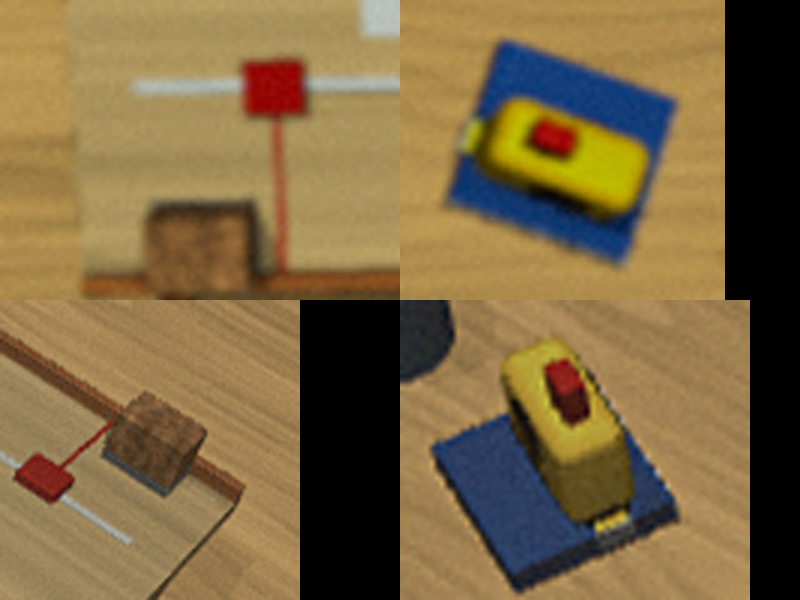

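The crops show the block left of the red line with about a 10 mm gap, sitting against the ledge, and the measure on the book with its hook up-left over the book's +x edge. Next I work out the slope frame and the relative poses.

```bash
cat >> h.py <<'E'
np.set_printoptions(precision=4,suppress=True)
yaw=-0.0115;th=np.radians(25)
Xs=np.array([np.cos(yaw)*np.cos(th),np.sin(yaw)*np.cos(th),np.sin(th)]);Ys=np.array([-np.sin(yaw),np.cos(yaw),0]);Ns=np.cross(Xs,Ys)
S=np.c_[Xs,Ys,Ns];O=np.array([.5785,.2136,.115])
def toS(P): return (P-O)@S
def fromS(p): return O+S@np.asarray(p)
def rayS(c,u,v,h=0):
    K=c["K"];T=c["cam_to_world"];r=T[:3,:3]@np.array([(u-K[0,2])/K[0,0],-(v-K[1,2])/K[1,1],-1]);o=T[:3,3]
    return toS(o+r*((h-(o-O)@Ns)/(r@Ns)))
E
python3 - <<'E'
from h import *
t=dict(np.load("top0.npz"));s=dict(np.load("scene0.npz"))
for nm,c in(("top",t),("scene",s)):
    P=cloud(c);q=toS(P);b=(q[...,0]>-.02)&(q[...,0]<.28)&(q[...,1]>-.38)&(q[...,1]<.02)
    f=b&(abs(q[...,2])<.006);print(nm,"face z",np.median(q[f][:,2]),"x",np.percentile(q[f][:,0],[.2,99.8])*1e3,"ymax",np.percentile(q[f][:,1],[.5,99.5])*1e3,
      "yaw slope of left edge:")
    for x0 in(.05,.12,.19,.24):
        k=f&(abs(q[...,0]-x0)<.012);print("   x",x0,"y",q[k][:,1].min()*1e3,q[k][:,1].max()*1e3)
    k=b&(q[...,2]>.033)&(q[...,2]<.05);kk=q[k];print(" block top",cv2.minAreaRect((kk[:,:2]*1e3).astype(np.float32)),np.median(kk[:,2]))
    h=hsv(c);red=((h[...,0]<8)|(h[...,0]>172))&(h[...,1]>110)&(h[...,2]>50)&b
    rc=red&(q[...,2]>.006)&(q[...,0]>.07);kk=q[rc];print(" cursor",np.percentile(kk[:,:2],[1,99],axis=0)*1e3)
    # line: max of redness per station, raycast
    fr=c["frame"].astype(float);rr=fr[...,0]-.5*(fr[...,1]+fr[...,2]);
    for x0 in(.015,.03,.045,.06):
        k=f&(abs(q[...,0]-x0)<.006)&(abs(q[...,1]+.1)<.045)&(q[...,2]<.005);w=rr[k];w=w-np.median(w);w=np.clip(w-.4*w.max(),0,None)
        vu=np.argwhere(k);ys=np.array([rayS(c,u,v)[1] for v,u in vu]);print("  line x",x0,"y",(ys*w).sum()/w.sum()*1e3,w.max())
cor=np.array([fromS([0,0,0]),fromS([.26,0,0]),fromS([-.008,0,.012])]);print(proj(t,cor),proj(s,cor))
from workcell import read_state
print(R.from_rotvec(read_state()["ee_rot"]).as_matrix())
E
```

```text
top face z -0.000932560608991452 x [ -3.5638 261.7152] ymax [-358.0795   -2.1466] yaw slope of left edge:
   x 0.05 y -359.20114286472375 0.5927203884215702
   x 0.12 y -358.49404287519343 -0.14328745558108658
   x 0.19 y -358.35575265428275 -0.045903104560002746
   x 0.24 y -360.38788087192796 -1.074231780139696
 block top ((20.83390998840332, -60.34880828857422), (50.58694839477539, 36.425045013427734), 89.19874572753906) 0.038787935346735226
 cursor [[  82.7511 -112.1267]
 [ 106.9716  -85.554 ]]
  line x 0.015 y -97.7501730098308 24.9
  line x 0.03 y -98.14489275508905 23.7
  line x 0.045 y -98.27838436394332 19.799999999999997
  line x 0.06 y -97.73005872716202 23.7
scene face z -0.0014241190674469193 x [  1.2401 264.9554] ymax [-358.8153   -2.1625] yaw slope of left edge:
   x 0.05 y -360.761806329441 -0.9207922255949058
   x 0.12 y -360.7997354643072 -1.0796754881830921
   x 0.19 y -361.638903460336 -1.2131246171455456
   x 0.24 y -361.3648657724449 -1.4135273048149013
 block top ((23.998247146606445, -61.44365692138672), (50.163185119628906, 37.28262710571289), 89.97620391845703) 0.037816400878679636
 cursor [[  83.9223 -112.4304]
 [ 110.0679  -83.7095]]
  line x 0.015 y -98.62673363896685 32.099999999999994
  line x 0.03 y -98.28851245424754 32.099999999999994
  line x 0.045 y -98.74518324555245 34.2
  line x 0.06 y -98.27641345891854 33.599999999999994
[[220.8955 245.2832]
 [213.5645 136.8254]
 [220.2842 249.8729]] [[409.4485 306.4484]
 [341.4913 381.1876]
 [413.3812 300.2071]]
[[-0.9474  0.3201 -0.0006]
 [ 0.3201  0.9474 -0.0016]
 [ 0.     -0.0017 -1.    ]]
```

```bash
sed -i 's/O=np.array(.*/O=np.array([.581,.2131,.115])/' h.py; cat >> h.py <<'E'
import json,os
def load():
    d=json.load(open("cmd.json"));return np.array(d["p"]),R.from_rotvec(d["r"])
def save(p,r): json.dump(dict(p=list(p),r=list(r.as_rotvec())),open("cmd.json","w"))
def plan(wps,nd=2):
    """wps: list of (pos,Rotation); prints the calls (tx..az) and stores the commanded pose"""
    p,r=load()
    for P,Q in wps:
        P=np.asarray(P)
        for n in range(1,30):
            d=r.inv().apply(P-p)/n/.12;a=(r.inv()*Q).as_rotvec()/n/.5
            if max(abs(d).max(),abs(a).max())<=.99: break
        for i in range(n):
            k=n-i
            t=np.round(r.inv().apply(P-p)/k/.12,nd);a=np.round((r.inv()*Q).as_rotvec()/k/.5,nd)
            print(t,a);p=p+r.apply(t*.12);r=r*R.from_rotvec(a*.5)
        print("  ->",p,"err mm",(p-P)*1e3)
    save(p,r)
RB=R.from_matrix(np.c_[-Xs,Ys,-Ns])
E
python3 - <<'E'
from h import *
from workcell import read_state
s=read_state();save([.208,.616,.227],R.from_rotvec(s["ee_rot"]))
r0=R.from_rotvec(s["ee_rot"])
plan([([.25,.56,.29],r0),(fromS([.018,-.060,.09]),RB),(fromS([.018,-.060,.008]),RB)])
E
```

```text
[-0.48 -0.33 -0.52] [0. 0. 0.]
  -> [0.2499 0.5601 0.2895] err mm [-0.0688  0.1483 -0.5336]
[-0.88 -0.6   0.18] [-0.04 -0.22 -0.15]
[-0.81 -0.66  0.26] [-0.03 -0.22 -0.16]
[-0.72 -0.73  0.33] [-0.04 -0.21 -0.15]
[-0.63 -0.79  0.39] [-0.03 -0.22 -0.16]
  -> [0.5591 0.1533 0.2043] err mm [ 0.5175 -0.0557  0.0801]
[0.01 0.   0.68] [-0.  0.  0.]
  -> [0.5927 0.1528 0.1299] err mm [-0.5715 -0.1371  0.0114]
```

step_arm(moves=[{"tx": -0.48, "ty": -0.33, "tz": -0.52, "ax": 0, "ay": 0, "az": 0, "grip": 0}, {"tx": -0.48, "ty": -0.33, "tz": -0.52, "ax": 0, "ay": 0, "az": 0, "grip": 0}, {"tx": -0.48, "ty": -0.33, "tz": -0.52, "ax": 0, "ay": 0, "az": 0, "grip": 0}])

```text
time: 0.48
tcp_pos: [0.2524, 0.5593, 0.2908]
ee_rot: [0.515, 3.097, 0.004]
contact_force: [0.4, -0.3, -0.4]
gripper_width: 1.001
grasp_force: 0.0
```

step_arm(moves=[{"tx": -0.88, "ty": -0.6, "tz": 0.18, "ax": -0.04, "ay": -0.22, "az": -0.15, "grip": 0}, {"tx": -0.88, "ty": -0.6, "tz": 0.18, "ax": -0.04, "ay": -0.22, "az": -0.15, "grip": 0}, {"tx": -0.88, "ty": -0.6, "tz": 0.18, "ax": -0.04, "ay": -0.22, "az": -0.15, "grip": 0}, {"tx": -0.88, "ty": -0.6, "tz": 0.18, "ax": -0.04, "ay": -0.22, "az": -0.15, "grip": 0}])

```text
time: 0.98
tcp_pos: [0.3261, 0.4582, 0.2667]
ee_rot: [0.379, 3.007, 0.002]
contact_force: [-0.7, 1.3, 0.6]
gripper_width: 1.001
grasp_force: 0.0
```

step_arm(moves=[{"tx": -0.81, "ty": -0.66, "tz": 0.26, "ax": -0.03, "ay": -0.22, "az": -0.16, "grip": 0}, {"tx": -0.81, "ty": -0.66, "tz": 0.26, "ax": -0.03, "ay": -0.22, "az": -0.16, "grip": 0}, {"tx": -0.81, "ty": -0.66, "tz": 0.26, "ax": -0.03, "ay": -0.22, "az": -0.16, "grip": 0}, {"tx": -0.81, "ty": -0.66, "tz": 0.26, "ax": -0.03, "ay": -0.22, "az": -0.16, "grip": 0}])

```text
time: 1.48
tcp_pos: [0.4034, 0.3587, 0.246]
ee_rot: [0.246, 2.909, 0.0]
contact_force: [0.3, 1.1, 0.3]
gripper_width: 1.001
grasp_force: 0.0
```

step_arm(moves=[{"tx": -0.72, "ty": -0.73, "tz": 0.33, "ax": -0.04, "ay": -0.21, "az": -0.15, "grip": 0}, {"tx": -0.72, "ty": -0.73, "tz": 0.33, "ax": -0.04, "ay": -0.21, "az": -0.15, "grip": 0}, {"tx": -0.72, "ty": -0.73, "tz": 0.33, "ax": -0.04, "ay": -0.21, "az": -0.15, "grip": 0}, {"tx": -0.72, "ty": -0.73, "tz": 0.33, "ax": -0.04, "ay": -0.21, "az": -0.15, "grip": 0}])

```text
time: 1.98
tcp_pos: [0.4809, 0.2576, 0.2252]
ee_rot: [0.129, 2.81, 0.004]
contact_force: [0.3, 1.0, 0.2]
gripper_width: 1.003
grasp_force: 0.0
```

step_arm(moves=[{"tx": -0.63, "ty": -0.79, "tz": 0.39, "ax": -0.03, "ay": -0.22, "az": -0.16, "grip": 0}, {"tx": -0.63, "ty": -0.79, "tz": 0.39, "ax": -0.03, "ay": -0.22, "az": -0.16, "grip": 0}, {"tx": -0.63, "ty": -0.79, "tz": 0.39, "ax": -0.03, "ay": -0.22, "az": -0.16, "grip": 0}, {"tx": -0.63, "ty": -0.79, "tz": 0.39, "ax": -0.03, "ay": -0.22, "az": -0.16, "grip": 0}])

```text
time: 2.48
tcp_pos: [0.5591, 0.1558, 0.2037]
ee_rot: [0.012, 2.702, -0.0]
contact_force: [-0.7, 0.7, 0.2]
gripper_width: 1.0
grasp_force: 0.0
```

step_arm(moves=[{"tx": 0.0, "ty": 0, "tz": 0.34, "ax": 0, "ay": 0, "az": 0, "grip": 0}, {"tx": 0.01, "ty": 0, "tz": 0.6, "ax": 0, "ay": 0, "az": 0, "grip": 0}, {"tx": 0.01, "ty": 0, "tz": 0.68, "ax": 0, "ay": 0, "az": 0, "grip": 0}, {"tx": 0.01, "ty": 0, "tz": 0.68, "ax": 0, "ay": 0, "az": 0, "grip": 0}, {"tx": 0.01, "ty": 0, "tz": 0.68, "ax": 0, "ay": 0, "az": 0, "grip": 255}, {"tx": 0.01, "ty": 0, "tz": 0.68, "ax": 0, "ay": 0, "az": 0, "grip": 255}, {"tx": 0.01, "ty": 0, "tz": 0.68, "ax": 0, "ay": 0, "az": 0, "grip": 255}, {"tx": 0.01, "ty": 0, "tz": 0.68, "ax": 0, "ay": 0, "az": 0, "grip": 255}, {"tx": 0.01, "ty": 0, "tz": 0.68, "ax": 0, "ay": 0, "az": 0, "grip": 255}])

```text
time: 3.6
tcp_pos: [0.5928, 0.1526, 0.1293]
ee_rot: [0.015, 2.702, -0.003]
contact_force: [-1.4, -0.3, 2.8]
gripper_width: 0.541
grasp_force: 30.0
```

```bash
python3 - <<'E'
from h import *
from workcell import read_state
s=read_state();print(s["gripper_width"],s["grasp_force"],toS(s["tcp_pos"]),s["contact_force"])
RV=R.from_matrix(np.array([[-1,0,0],[0,1,0],[0,0,-1.]]))
plan([(fromS([.025,-.060,.10]),RB),([.50,.30,.20],RV),([.46,.38,.16],RV),([.46,.38,.05],RV)])
E
```

```text
0.540608066136718 29.999313354492188 [ 0.0173 -0.0603  0.0076] [-1.374  -0.2585  2.8027]
[-0.06  0.   -0.76] [-0.  0.  0.]
  -> [0.5605 0.1533 0.2155] err mm [-0.245  -0.0303 -0.702 ]
[ 0.26  0.61 -0.05] [-0.    0.44 -0.01]
[0.27 0.61 0.  ] [-0.01  0.44 -0.01]
  -> [0.4993 0.3002 0.2003] err mm [-0.6753  0.2057  0.3237]
[0.33 0.66 0.34] [ 0. -0. -0.]
  -> [0.4597 0.3795 0.1597] err mm [-0.2611 -0.5022 -0.3108]
[-0.    0.    0.91] [ 0. -0. -0.]
  -> [0.4596 0.3796 0.0505] err mm [-0.4159 -0.3513  0.4895]
```

step_arm(moves=[{"tx": -0.06, "ty": 0, "tz": -0.3, "ax": 0, "ay": 0, "az": 0, "grip": 255}, {"tx": -0.06, "ty": 0, "tz": -0.76, "ax": 0, "ay": 0, "az": 0, "grip": 255}, {"tx": -0.06, "ty": 0, "tz": -0.76, "ax": 0, "ay": 0, "az": 0, "grip": 255}])

```text
time: 3.98
tcp_pos: [0.5617, 0.1544, 0.219]
ee_rot: [0.015, 2.696, 0.001]
contact_force: [0.3, 0.7, -0.8]
gripper_width: 0.541
grasp_force: 30.0
```

step_arm(moves=[{"tx": 0.13, "ty": 0.3, "tz": -0.02, "ax": 0, "ay": 0.22, "az": 0, "grip": 255}, {"tx": 0.26, "ty": 0.61, "tz": -0.05, "ax": 0, "ay": 0.44, "az": -0.01, "grip": 255}, {"tx": 0.26, "ty": 0.61, "tz": -0.05, "ax": 0, "ay": 0.44, "az": -0.01, "grip": 255}])

```text
time: 4.35
tcp_pos: [0.5306, 0.2301, 0.2061]
ee_rot: [0.004, 2.924, 0.0]
contact_force: [0.6, -1.0, -0.5]
gripper_width: 0.541
grasp_force: 30.0
```

step_arm(moves=[{"tx": 0.13, "ty": 0.3, "tz": 0, "ax": 0, "ay": 0.22, "az": 0, "grip": 255}, {"tx": 0.27, "ty": 0.61, "tz": 0, "ax": -0.01, "ay": 0.44, "az": -0.01, "grip": 255}, {"tx": 0.27, "ty": 0.61, "tz": 0, "ax": -0.01, "ay": 0.44, "az": -0.01, "grip": 255}])

```text
time: 4.72
tcp_pos: [0.4989, 0.3018, 0.1978]
ee_rot: [0.002, -3.138, -0.005]
contact_force: [-0.5, 0.3, -1.4]
gripper_width: 0.544
grasp_force: 30.0
```

step_arm(moves=[{"tx": 0.16, "ty": 0.33, "tz": 0.3, "ax": 0, "ay": 0, "az": 0, "grip": 255}, {"tx": 0.33, "ty": 0.66, "tz": 0.6, "ax": 0, "ay": 0, "az": 0, "grip": 255}, {"tx": 0.33, "ty": 0.66, "tz": 0.6, "ax": 0, "ay": 0, "az": 0, "grip": 255}, {"tx": 0.33, "ty": 0.66, "tz": 0.6, "ax": 0, "ay": 0, "az": 0, "grip": 255}])

```text
time: 5.22
tcp_pos: [0.4602, 0.3776, 0.1272]
ee_rot: [-0.002, -3.141, -0.001]
contact_force: [0.3, -0.6, -0.7]
gripper_width: 0.541
grasp_force: 30.0
```

step_arm(moves=[{"tx": 0, "ty": 0, "tz": 0.4, "ax": 0, "ay": 0, "az": 0, "grip": 255}, {"tx": 0, "ty": 0, "tz": 0.75, "ax": 0, "ay": 0, "az": 0, "grip": 255}, {"tx": 0, "ty": 0, "tz": 0.91, "ax": 0, "ay": 0, "az": 0, "grip": 255}, {"tx": 0, "ty": 0, "tz": 0.91, "ax": 0, "ay": 0, "az": 0, "grip": 255}, {"tx": 0, "ty": 0, "tz": 0.91, "ax": 0, "ay": 0, "az": 0, "grip": 85}, {"tx": 0, "ty": 0, "tz": 0.91, "ax": 0, "ay": 0, "az": 0, "grip": 85}, {"tx": 0, "ty": 0, "tz": 0.91, "ax": 0, "ay": 0, "az": 0, "grip": 85}, {"tx": 0, "ty": 0, "tz": 0.4, "ax": 0, "ay": 0, "az": 0, "grip": 85}, {"tx": 0, "ty": 0, "tz": 0, "ax": 0, "ay": 0, "az": 0, "grip": 0}, {"tx": 0, "ty": 0, "tz": -0.9, "ax": 0, "ay": 0, "az": 0, "grip": 0}, {"tx": 0, "ty": 0, "tz": -0.9, "ax": 0, "ay": 0, "az": 0, "grip": 0}, {"tx": 0, "ty": 0, "tz": -0.9, "ax": 0, "ay": 0, "az": 0, "grip": 0}])

```text
time: 6.72
tcp_pos: [0.462, 0.3814, 0.2415]
ee_rot: [0.001, 3.135, 0.014]
contact_force: [0.7, -0.1, 0.5]
gripper_width: 0.994
grasp_force: 0.0
```

```bash
python3 - <<'E'
from h import *
from workcell import *
s=read_state();print(s["qpos"])
p=np.array([.4596,.3796,.2365]);_,r=load();save(p,r)
for n in("scene","top"):
    c=capture(n);np.savez(f"{n}1.npz",**c)
    if n=="top":
        P=cloud(c);m=np.zeros((480,640),bool);m[255:340,120:205]=1
c=dict(np.load("scene1.npz"));cv2.imwrite("pics/s1.png",c["frame"][:,:,::-1])
a=np.radians(68);x=np.array([np.cos(a),np.sin(a),0]);y=np.array([-np.sin(a),np.cos(a),0])
RM=R.from_matrix(np.c_[-np.cross(-y,[0,0,1.])*0+np.cross(y,[0,0,-1.]),y,[0,0,-1.]])
g=np.array([.532,-.332,0])-.0195*x
plan([([.47,.14,.25],r),(g+[0,0,.15],RM),(g+[0,0,.045],RM)])
E
```

```text
[-0.4595  0.3776 -0.352   1.6807  0.1417  1.0973  0.718 ]
[-0.03 -0.67 -0.04] [0. 0. 0.]
[-0.03 -0.66 -0.04] [0. 0. 0.]
[-0.03 -0.67 -0.04] [0. 0. 0.]
  -> [0.4702 0.1396 0.2506] err mm [ 0.2023 -0.4294  0.5533]
[-0.09 -0.82  0.17] [ 0.   -0.   -0.48]
[ 0.1  -0.81  0.17] [ 0.   -0.   -0.47]
[ 0.29 -0.77  0.16] [ 0.    0.   -0.48]
[ 0.47 -0.68  0.17] [ 0.    0.   -0.47]
[ 0.61 -0.54  0.16] [ 0.    0.   -0.48]
  -> [ 0.5242 -0.3499  0.1502] err mm [-0.4783  0.1595  0.2002]
[ 0.   -0.01  0.88] [0. 0. 0.]
  -> [ 0.5252 -0.3502  0.0446] err mm [ 0.4856 -0.1416 -0.4018]
```

View pics/s1.png

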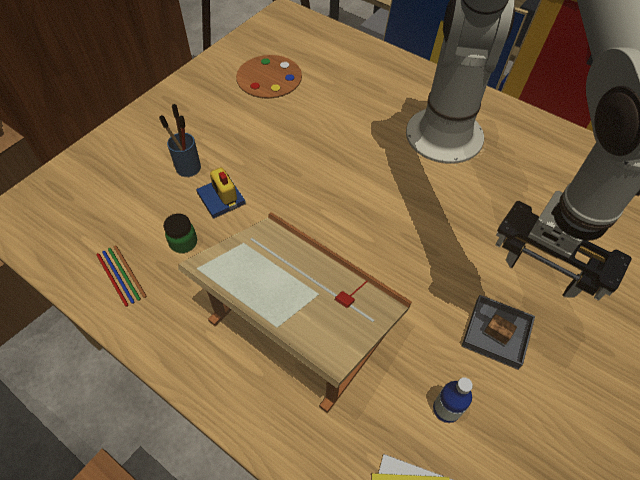

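The block lies in the tray (about (500,327)) and nothing else has moved. The last joint would run out of range with that turn, so I take the half-turned grasp instead.

```bash
python3 - <<'E'
from h import *
a=np.radians(68);x=np.array([np.cos(a),np.sin(a),0]);y=-np.array([-np.sin(a),np.cos(a),0])
RM=R.from_matrix(np.c_[np.cross(y,[0,0,-1.]),y,[0,0,-1.]])
g=np.array([.532,-.332,0])-.0195*x
save([.4596,.3796,.2365],R.from_matrix(np.array([[-1,0,0],[0,1,0],[0,0,-1.]])))
plan([(g+[0,0,.15],RM),(g+[0,0,.045],RM)])
E
```

```text
[-0.08 -0.87  0.1 ] [0.   0.   0.56]
[-0.31 -0.81  0.1 ] [0.   0.   0.56]
[-0.53 -0.7   0.1 ] [0.   0.   0.56]
[-0.7  -0.52  0.11] [0.   0.   0.56]
[-0.81 -0.31  0.1 ] [0.   0.   0.56]
[-0.87 -0.07  0.11] [ 0.   -0.    0.55]
[-0.86  0.17  0.1 ] [ 0.   -0.    0.56]
  -> [ 0.5248 -0.3504  0.1501] err mm [ 0.1476 -0.3355  0.1   ]
[ 0.   -0.    0.88] [ 0. -0. -0.]
  -> [ 0.5248 -0.3504  0.0445] err mm [ 0.1476 -0.3355 -0.5   ]
```

step_arm(moves=[{"tx": -0.08, "ty": -0.87, "tz": 0.1, "ax": 0, "ay": 0, "az": 0.56, "grip": 0}, {"tx": -0.08, "ty": -0.87, "tz": 0.1, "ax": 0, "ay": 0, "az": 0.56, "grip": 0}, {"tx": -0.08, "ty": -0.87, "tz": 0.1, "ax": 0, "ay": 0, "az": 0.56, "grip": 0}])

```text
time: 7.2
tcp_pos: [0.4691, 0.2693, 0.2213]
ee_rot: [-0.45, -3.105, 0.004]
contact_force: [0.1, 0.3, -0.5]
gripper_width: 1.0
grasp_force: 0.0
```

step_arm(moves=[{"tx": -0.31, "ty": -0.81, "tz": 0.1, "ax": 0, "ay": 0, "az": 0.56, "grip": 0}, {"tx": -0.31, "ty": -0.81, "tz": 0.1, "ax": 0, "ay": 0, "az": 0.56, "grip": 0}, {"tx": -0.31, "ty": -0.81, "tz": 0.1, "ax": 0, "ay": 0, "az": 0.56, "grip": 0}])

```text
time: 7.58
tcp_pos: [0.4775, 0.1676, 0.2097]
ee_rot: [-0.876, -3.013, 0.001]
contact_force: [-0.5, 1.6, 0.1]
gripper_width: 1.0
grasp_force: 0.0
```

step_arm(moves=[{"tx": -0.53, "ty": -0.7, "tz": 0.1, "ax": 0, "ay": 0, "az": 0.56, "grip": 0}, {"tx": -0.53, "ty": -0.7, "tz": 0.1, "ax": 0, "ay": 0, "az": 0.56, "grip": 0}, {"tx": -0.53, "ty": -0.7, "tz": 0.1, "ax": 0, "ay": 0, "az": 0.56, "grip": 0}])

```text
time: 7.95
tcp_pos: [0.4869, 0.064, 0.1979]
ee_rot: [-1.286, -2.863, -0.001]
contact_force: [-0.2, 0.3, 0.7]
gripper_width: 1.001
grasp_force: 0.0
```

step_arm(moves=[{"tx": -0.7, "ty": -0.52, "tz": 0.11, "ax": 0, "ay": 0, "az": 0.56, "grip": 0}, {"tx": -0.7, "ty": -0.52, "tz": 0.11, "ax": 0, "ay": 0, "az": 0.56, "grip": 0}, {"tx": -0.7, "ty": -0.52, "tz": 0.11, "ax": 0, "ay": 0, "az": 0.56, "grip": 0}])

```text
time: 8.32
tcp_pos: [0.4968, -0.0392, 0.1846]
ee_rot: [-1.671, -2.657, -0.001]
contact_force: [-0.1, 0.3, -0.6]
gripper_width: 1.001
grasp_force: 0.0
```

step_arm(moves=[{"tx": -0.81, "ty": -0.31, "tz": 0.1, "ax": 0, "ay": 0, "az": 0.56, "grip": 0}, {"tx": -0.81, "ty": -0.31, "tz": 0.1, "ax": 0, "ay": 0, "az": 0.56, "grip": 0}, {"tx": -0.81, "ty": -0.31, "tz": 0.1, "ax": 0, "ay": 0, "az": 0.56, "grip": 0}])

```text
time: 8.7
tcp_pos: [0.506, -0.1423, 0.1725]
ee_rot: [-2.024, -2.399, -0.002]
contact_force: [0.8, 1.0, -1.1]
gripper_width: 1.0
grasp_force: 0.0
```

step_arm(moves=[{"tx": -0.87, "ty": -0.07, "tz": 0.11, "ax": 0, "ay": 0, "az": 0.55, "grip": 0}, {"tx": -0.87, "ty": -0.07, "tz": 0.11, "ax": 0, "ay": 0, "az": 0.55, "grip": 0}, {"tx": -0.87, "ty": -0.07, "tz": 0.11, "ax": 0, "ay": 0, "az": 0.55, "grip": 0}])

```text
time: 9.07
tcp_pos: [0.5156, -0.2463, 0.159]
ee_rot: [-2.333, -2.1, -0.001]
contact_force: [-1.1, 1.1, -0.2]
gripper_width: 0.998
grasp_force: 0.0
```

step_arm(moves=[{"tx": -0.86, "ty": 0.17, "tz": 0.1, "ax": 0, "ay": 0, "az": 0.56, "grip": 0}, {"tx": -0.86, "ty": 0.17, "tz": 0.1, "ax": 0, "ay": 0, "az": 0.56, "grip": 0}, {"tx": -0.86, "ty": 0.17, "tz": 0.1, "ax": 0, "ay": 0, "az": 0.56, "grip": 0}, {"tx": -0.86, "ty": 0.17, "tz": 0.1, "ax": 0, "ay": 0, "az": 0.56, "grip": 0}, {"tx": -0.86, "ty": 0.17, "tz": 0.1, "ax": 0, "ay": 0, "az": 0.56, "grip": 0}])

```text
time: 9.7
tcp_pos: [0.5258, -0.3471, 0.1473]
ee_rot: [-2.597, -1.759, -0.004]
contact_force: [0.0, 0.4, -0.3]
gripper_width: 1.001
grasp_force: 0.0
```

step_arm(moves=[{"tx": -0.02, "ty": 0, "tz": 0.4, "ax": 0, "ay": 0, "az": 0, "grip": 0}, {"tx": -0.02, "ty": 0, "tz": 0.7, "ax": 0, "ay": 0, "az": 0, "grip": 0}, {"tx": -0.02, "ty": 0, "tz": 0.86, "ax": 0, "ay": 0, "az": 0, "grip": 0}, {"tx": -0.02, "ty": 0, "tz": 0.86, "ax": 0, "ay": 0, "az": 0, "grip": 0}, {"tx": -0.02, "ty": 0, "tz": 0.86, "ax": 0, "ay": 0, "az": 0, "grip": 0}])

```text
time: 10.32
tcp_pos: [0.5246, -0.3529, 0.0456]
ee_rot: [-2.604, -1.756, -0.003]
contact_force: [-0.2, 0.2, 0.5]
gripper_width: 0.999
grasp_force: 0.0
```

step_arm(moves=[{"tx": 0, "ty": 0, "tz": 0, "ax": 0, "ay": 0, "az": 0, "grip": 255}, {"tx": 0, "ty": 0, "tz": 0, "ax": 0, "ay": 0, "az": 0, "grip": 255}, {"tx": 0, "ty": 0, "tz": 0, "ax": 0, "ay": 0, "az": 0, "grip": 255}, {"tx": 0, "ty": 0, "tz": 0, "ax": 0, "ay": 0, "az": 0, "grip": 255}, {"tx": 0, "ty": 0, "tz": 0, "ax": 0, "ay": 0, "az": 0, "grip": 255}, {"tx": 0, "ty": 0, "tz": 0, "ax": 0, "ay": 0, "az": 0, "grip": 255}])

```text
time: 11.08
tcp_pos: [0.5234, -0.3525, 0.044]
ee_rot: [-2.603, -1.754, -0.001]
contact_force: [0.6, -0.3, 1.1]
gripper_width: 0.416
grasp_force: 29.8
```

```bash
cat >> h.py <<'E'
# on-board: tool y=Xs, tool z=-Ns, tool x=Ys (= measure forward)
RT=R.from_matrix(np.c_[np.cross(Xs,-Ns),Xs,-Ns])
E
python3 - <<'E'
from h import *
from workcell import *
s=read_state();print(s["tcp_pos"],s["ee_rot"],s["qpos"]);
p,r=load();p=p+r.apply(np.array([-.02,0,-.02])*.12);print(p,r.as_rotvec());save(p,r)
# grip point on the board: front at y=-2 -> origin y=-41, grip ~ -18 behind
plan([(p+[0,0,.20],r),(fromS([.021,-.059,.13]),RT),(fromS([.021,-.059,.06]),RT)])
E
```

```text
[ 0.5234 -0.3525  0.044 ] [-2.603  -1.7536 -0.0015] [ 0.3661  0.6653  0.2531  1.736  -0.2266  0.7712  0.346 ]
[ 0.5239 -0.3526  0.0469] [-2.6047 -1.7565 -0.    ]
[ 0.   -0.   -0.83] [-0. -0. -0.]
[ 0.   -0.   -0.84] [-0. -0. -0.]
  -> [ 0.5239 -0.3526  0.2473] err mm [ 0.  -0.   0.4]
[ 0.8  -0.29  0.01] [-0.17  0.03 -0.15]
[ 0.81 -0.22 -0.  ] [-0.17  0.03 -0.15]
[ 0.83 -0.16 -0.  ] [-0.17  0.03 -0.14]
[ 0.84 -0.11 -0.01] [-0.18  0.04 -0.15]
[ 0.85 -0.04  0.01] [-0.17  0.03 -0.14]
  -> [0.5443 0.155  0.2415] err mm [-0.1058  0.4539 -0.1954]
[-0.    0.    0.58] [-0.  0. -0.]
  -> [0.5736 0.1546 0.1784] err mm [-0.3826  0.4543  0.117 ]
```

step_arm(moves=[{"tx": 0, "ty": 0, "tz": -0.4, "ax": 0, "ay": 0, "az": 0, "grip": 255}, {"tx": 0, "ty": 0, "tz": -0.83, "ax": 0, "ay": 0, "az": 0, "grip": 255}, {"tx": 0, "ty": 0, "tz": -0.83, "ax": 0, "ay": 0, "az": 0, "grip": 255}])

```text
time: 11.45
tcp_pos: [0.5261, -0.355, 0.1482]
ee_rot: [2.602, 1.752, 0.007]
contact_force: [0.8, 0.3, -2.6]
gripper_width: 0.414
grasp_force: 29.8
```

step_arm(moves=[{"tx": 0, "ty": 0, "tz": -0.4, "ax": 0, "ay": 0, "az": 0, "grip": 255}, {"tx": 0, "ty": 0, "tz": -0.84, "ax": 0, "ay": 0, "az": 0, "grip": 255}, {"tx": 0, "ty": 0, "tz": -0.84, "ax": 0, "ay": 0, "az": 0, "grip": 255}])

```text
time: 11.82
tcp_pos: [0.5254, -0.3547, 0.248]
ee_rot: [2.603, 1.753, 0.006]
contact_force: [0.5, 0.1, -2.2]
gripper_width: 0.414
grasp_force: 29.8
```

step_arm(moves=[{"tx": 0.4, "ty": -0.14, "tz": 0, "ax": -0.09, "ay": 0.01, "az": -0.07, "grip": 255}, {"tx": 0.8, "ty": -0.29, "tz": 0.01, "ax": -0.17, "ay": 0.03, "az": -0.15, "grip": 255}, {"tx": 0.8, "ty": -0.29, "tz": 0.01, "ax": -0.17, "ay": 0.03, "az": -0.15, "grip": 255}])

```text
time: 12.2
tcp_pos: [0.5259, -0.2443, 0.2403]
ee_rot: [2.488, 1.83, 0.093]
contact_force: [0.1, -0.4, -1.5]
gripper_width: 0.414
grasp_force: 29.8
```

step_arm(moves=[{"tx": 0.4, "ty": -0.11, "tz": 0, "ax": -0.09, "ay": 0.01, "az": -0.07, "grip": 255}, {"tx": 0.81, "ty": -0.22, "tz": 0, "ax": -0.17, "ay": 0.03, "az": -0.15, "grip": 255}, {"tx": 0.81, "ty": -0.22, "tz": 0, "ax": -0.17, "ay": 0.03, "az": -0.15, "grip": 255}])

```text
time: 12.58
tcp_pos: [0.5302, -0.1453, 0.2402]
ee_rot: [2.365, 1.879, 0.181]
contact_force: [-1.1, -0.8, -2.1]
gripper_width: 0.412
grasp_force: 29.8
```

step_arm(moves=[{"tx": 0.41, "ty": -0.08, "tz": 0, "ax": -0.09, "ay": 0.01, "az": -0.07, "grip": 255}, {"tx": 0.83, "ty": -0.16, "tz": 0, "ax": -0.17, "ay": 0.03, "az": -0.14, "grip": 255}, {"tx": 0.83, "ty": -0.16, "tz": 0, "ax": -0.17, "ay": 0.03, "az": -0.14, "grip": 255}])

```text
time: 12.95
tcp_pos: [0.535, -0.0454, 0.2394]
ee_rot: [2.245, 1.915, 0.266]
contact_force: [0.6, -0.0, -2.2]
gripper_width: 0.415
grasp_force: 29.8
```

step_arm(moves=[{"tx": 0.42, "ty": -0.05, "tz": 0, "ax": -0.09, "ay": 0.02, "az": -0.07, "grip": 255}, {"tx": 0.84, "ty": -0.11, "tz": -0.01, "ax": -0.18, "ay": 0.04, "az": -0.15, "grip": 255}, {"tx": 0.84, "ty": -0.11, "tz": -0.01, "ax": -0.18, "ay": 0.04, "az": -0.15, "grip": 255}])

```text
time: 13.32
tcp_pos: [0.5387, 0.0552, 0.2397]
ee_rot: [2.116, 1.95, 0.357]
contact_force: [0.1, -0.7, -3.1]
gripper_width: 0.408
grasp_force: 29.8
```

step_arm(moves=[{"tx": 0.42, "ty": -0.02, "tz": 0, "ax": -0.09, "ay": 0.01, "az": -0.07, "grip": 255}, {"tx": 0.85, "ty": -0.04, "tz": 0.01, "ax": -0.17, "ay": 0.03, "az": -0.14, "grip": 255}, {"tx": 0.85, "ty": -0.04, "tz": 0.01, "ax": -0.17, "ay": 0.03, "az": -0.14, "grip": 255}, {"tx": 0.85, "ty": -0.04, "tz": 0.01, "ax": -0.17, "ay": 0.03, "az": -0.14, "grip": 255}])

```text
time: 13.82
tcp_pos: [0.5444, 0.152, 0.239]
ee_rot: [1.999, 1.965, 0.432]
contact_force: [1.0, 0.4, -3.2]
gripper_width: 0.414
grasp_force: 29.8
```

step_arm(moves=[{"tx": 0, "ty": 0, "tz": 0.3, "ax": 0, "ay": 0, "az": 0, "grip": 255}, {"tx": 0, "ty": 0, "tz": 0.58, "ax": 0, "ay": 0, "az": 0, "grip": 255}, {"tx": 0, "ty": 0, "tz": 0.58, "ax": 0, "ay": 0, "az": 0, "grip": 255}, {"tx": 0, "ty": 0, "tz": 0.58, "ax": 0, "ay": 0, "az": 0, "grip": 255}])

```text
time: 14.32
tcp_pos: [0.574, 0.1526, 0.1774]
ee_rot: [1.998, 1.964, 0.436]
contact_force: [-0.1, -1.3, -2.1]
gripper_width: 0.412
grasp_force: 29.8
```

```bash
python3 - <<'E'
from h import *
from workcell import *
s=read_state();print(toS(s["tcp_pos"]),(RT.inv()*R.from_rotvec(s["ee_rot"])).as_rotvec(),s["gripper_width"],s["qpos"])
for n in("scene","top"):
    c=capture(n);np.savez(f"{n}2.npz",**c)
c=dict(np.load("scene2.npz"));t=dict(np.load("top2.npz"))
im=np.zeros((600,800,3),np.uint8)
im[:600,:400]=cv2.resize(c["frame"][225:345,350:430],(400,600),interpolation=cv2.INTER_CUBIC)
im[:,400:]=cv2.resize(t["frame"][190:280,200:260],(400,600),interpolation=cv2.INTER_CUBIC)
cv2.imwrite("pics/s2.png",im[:,:,::-1])
E
```

```text
[ 0.0207 -0.0605  0.0592] [0.0028 0.0007 0.0057] 0.4116986756215302 [-0.401   0.2272 -0.0107  2.1259  0.4362  0.4243 -0.7942]
```

View pics/s2.png

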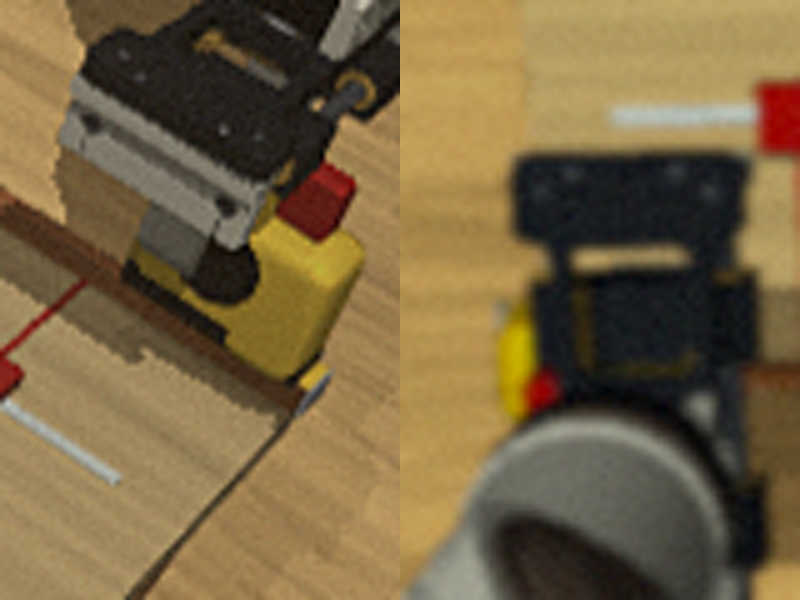

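The measure is held square, low-left of the board; hook at scene crop (318,385), just past the left edge. I get its front from the cloud.

```bash
python3 - <<'E'
from h import *
c=dict(np.load("scene2.npz"))
q=toS(cloud(c));m=mask(c,(20,110,60),(35,255,255),(350,240,440,330))
k=q[m&(q[...,2]>.035)&(q[...,2]<.12)];print(len(k),np.percentile(k,[1,5,50,95,99],axis=0)*1e3)
f=k[(k[:,1]>np.percentile(k[:,1],75))];print("front face by z:")
for z0 in(.045,.055,.065,.075,.085):
    z=k[abs(k[:,2]-z0)<.005]
    if len(z):print(z0,len(z),"ymax",np.percentile(z[:,1],[80,90,95,99])*1e3,"x",z[:,0].min()*1e3,z[:,0].max()*1e3)
w=mask(c,(85,0,90),(130,90,255),(403,290,425,320))
print("hook",[(u,v,q[v,u]*1e3) for v,u in np.argwhere(w)][:14])
r=mask(c,(0,130,60),(8,255,255),(395,240,425,285));print("btn",np.percentile(q[r],[2,50,98],axis=0)*1e3)
E
```

```text
682 [[ 11.9801 -71.9971  36.0222]
 [ 17.6791 -59.2865  40.8534]
 [ 39.1641 -15.9367  69.1462]
 [ 42.5371  -0.334   91.1603]
 [ 43.7507   2.2405  92.4352]]
front face by z:
0.045 106 ymax [-6.8391 -2.7467 -0.6493 -0.0538] x 14.082545769512276 43.74805806139442
0.055 133 ymax [-7.1215 -1.9505 -0.3579 -0.1848] x 12.2337599229254 43.76181700593941
0.065 79 ymax [-2.9588 -0.7967 -0.385  -0.0124] x 14.580481669176185 47.51090933622106
0.075 80 ymax [-2.4151 -0.5594 -0.0654  0.1726] x 18.671360481406264 43.30649427168133
0.085 176 ymax [-4.2987 -2.2469 -1.324  -0.4296] x 8.02296431012011 43.26202933746009
hook [(np.int64(415), np.int64(300), array([18.5378,  7.466 , 36.5746])), (np.int64(414), np.int64(301), array([22.2912,  7.2448, 36.1113])), (np.int64(412), np.int64(303), array([27.8331,  6.5081, 33.7782]))]
btn [[ 18.1916 -33.7946  94.7048]
 [ 28.5729 -22.754  107.737 ]
 [ 31.7266 -14.6673 117.7772]]
```

step_arm(moves=[{"tx": -0.01, "ty": 0.01, "tz": 0.1, "ax": 0, "ay": 0, "az": 0, "grip": 255}, {"tx": -0.01, "ty": 0.01, "tz": 0.18, "ax": 0, "ay": 0, "az": 0, "grip": 255}, {"tx": -0.01, "ty": 0.01, "tz": 0.24, "ax": 0, "ay": 0, "az": 0, "grip": 255}, {"tx": -0.01, "ty": 0.01, "tz": 0.25, "ax": 0, "ay": 0, "az": 0, "grip": 255}, {"tx": -0.01, "ty": 0.01, "tz": 0.25, "ax": 0, "ay": 0, "az": 0, "grip": 255}])

```text
time: 15.05
tcp_pos: [0.5872, 0.1531, 0.1501]
ee_rot: [1.996, 1.968, 0.437]
contact_force: [0.1, 0.8, -2.7]
gripper_width: 0.415
grasp_force: 29.8
```

step_arm(moves=[{"tx": 0, "ty": 0, "tz": 0.015, "ax": 0, "ay": 0, "az": 0, "grip": 255}, {"tx": 0, "ty": 0, "tz": 0.03, "ax": 0, "ay": 0, "az": 0, "grip": 255}, {"tx": 0, "ty": 0, "tz": 0.03, "ax": 0, "ay": 0, "az": 0, "grip": 255}])

```text
time: 15.42
tcp_pos: [0.5889, 0.1531, 0.1472]
ee_rot: [1.996, 1.967, 0.438]
contact_force: [-0.5, 0.4, -2.4]
gripper_width: 0.413
grasp_force: 29.8
```

step_arm(moves=[{"tx": 0, "ty": 0, "tz": 0.01, "ax": 0, "ay": 0, "az": 0, "grip": 255}, {"tx": 0, "ty": 0, "tz": 0.02, "ax": 0, "ay": 0, "az": 0, "grip": 255}, {"tx": 0, "ty": 0, "tz": 0.02, "ax": 0, "ay": 0, "az": 0, "grip": 255}])

```text
time: 15.8
tcp_pos: [0.5891, 0.1531, 0.1471]
ee_rot: [1.996, 1.966, 0.438]
contact_force: [-20.0, -2.8, 24.3]
gripper_width: 0.416
grasp_force: 29.9
```

```bash
python3 - <<'E'
from h import *
from workcell import *
s=read_state();print(toS(s["tcp_pos"])*1e3,S.T@s["contact_force"])
c=capture("scene");np.savez("scene3.npz",**c)
cv2.imwrite("pics/s3.png",cv2.resize(c["frame"][235:325,350:430],(640,600)[:2],interpolation=cv2.INTER_CUBIC)[:,:,::-1])
q=toS(cloud(c));m=mask(c,(20,110,60),(35,255,255),(350,240,440,330))
k=q[m&(q[...,2]<.12)&(q[...,2]>.008)];print(np.percentile(k,[1,5,50,95,99],axis=0)*1e3)
E
```

```text
[ 21.5169 -59.882   25.351 ] [-7.8659 -3.0454 30.4883]
[[  7.5947 -72.9709   9.0171]
 [ 18.5657 -59.3721  12.9496]
 [ 40.052  -16.1179  39.1774]
 [ 43.4806  -0.122   57.8576]
 [ 53.0191   0.5495 108.8771]]
```

View pics/s3.png

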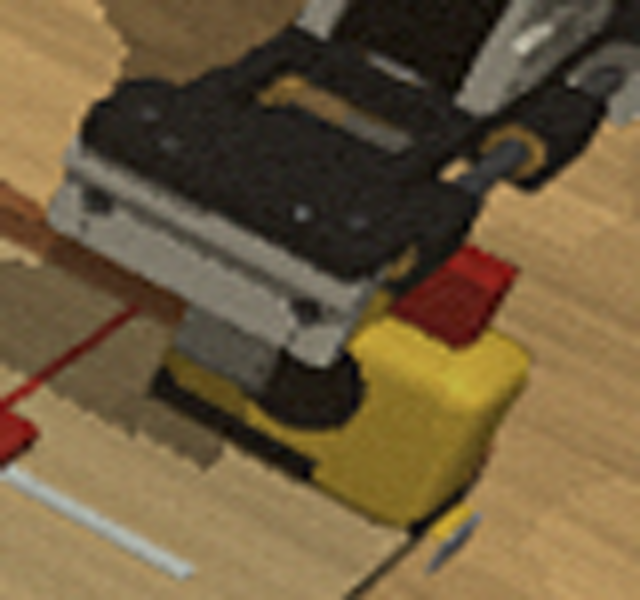

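The case stands on the face with 30 N normal load, and the hook is hanging clear past the left edge at (455,545). I ease off and nudge it down to the ledge.

step_arm(moves=[{"tx": 0, "ty": 0, "tz": -0.015, "ax": 0, "ay": 0, "az": 0, "grip": 255}, {"tx": 0, "ty": -0.01, "tz": -0.015, "ax": 0, "ay": 0, "az": 0, "grip": 255}, {"tx": 0, "ty": -0.01, "tz": -0.015, "ax": 0, "ay": 0, "az": 0, "grip": 255}])

```text
time: 16.23
tcp_pos: [0.5888, 0.1532, 0.147]
ee_rot: [1.995, 1.966, 0.439]
contact_force: [-4.2, -1.2, 6.9]
gripper_width: 0.412
grasp_force: 29.9
```

step_arm(moves=[{"tx": 0, "ty": -0.01, "tz": 0, "ax": 0, "ay": 0, "az": 0, "grip": 255}, {"tx": 0, "ty": -0.01, "tz": 0, "ax": 0, "ay": 0, "az": 0, "grip": 255}])

```text
time: 16.48
tcp_pos: [0.5887, 0.1533, 0.147]
ee_rot: [1.995, 1.965, 0.441]
contact_force: [-0.4, -1.1, 5.3]
gripper_width: 0.415
grasp_force: 29.9
```

```bash
python3 - <<'E'
from h import *
from workcell import *
s=read_state();print(toS(s["tcp_pos"])*1e3,S.T@s["contact_force"])
E
```

```text
[ 21.0992 -59.7466  25.4649] [ 1.8344 -1.0831  4.9603]
```

step_arm(moves=[{"tx": 0, "ty": -0.01, "tz": 0, "ax": 0, "ay": 0, "az": 0, "grip": 255}, {"tx": 0, "ty": -0.01, "tz": 0, "ax": 0, "ay": 0, "az": 0, "grip": 255}])

```text
time: 16.73
tcp_pos: [0.5878, 0.1535, 0.1466]
ee_rot: [1.995, 1.965, 0.442]
contact_force: [-1.1, -0.2, 5.4]
gripper_width: 0.414
grasp_force: 29.9
```

```bash
python3 - <<'E'
from h import *
from workcell import *
s=read_state();print(toS(s["tcp_pos"])*1e3,S.T@s["contact_force"])
E
```

```text
[ 20.1607 -59.5551  25.4422] [ 1.2579 -0.166   5.3179]
```

step_arm(moves=[{"tx": 0, "ty": -0.01, "tz": 0, "ax": 0, "ay": 0, "az": 0, "grip": 255}, {"tx": 0, "ty": -0.01, "tz": 0, "ax": 0, "ay": 0, "az": 0, "grip": 255}])

```text
time: 16.98
tcp_pos: [0.5877, 0.1535, 0.1466]
ee_rot: [1.994, 1.964, 0.444]
contact_force: [5.6, -0.8, 4.6]
gripper_width: 0.412
grasp_force: 29.8
```

```bash
python3 - <<'E'
from h import *
from workcell import *
s=read_state();print(toS(s["tcp_pos"])*1e3,S.T@s["contact_force"])
E
```

```text
[ 20.0326 -59.5307  25.4983] [ 7.0016 -0.7625  1.7806]
```

step_arm(moves=[{"tx": 0, "ty": 0.005, "tz": 0, "ax": 0, "ay": 0, "az": 0, "grip": 255}, {"tx": 0, "ty": 0.005, "tz": 0, "ax": 0, "ay": 0, "az": 0, "grip": 0}, {"tx": 0, "ty": 0.005, "tz": 0, "ax": 0, "ay": 0, "az": 0, "grip": 0}, {"tx": 0, "ty": 0.005, "tz": 0, "ax": 0, "ay": 0, "az": 0, "grip": 0}, {"tx": 0, "ty": 0.005, "tz": 0, "ax": 0, "ay": 0, "az": 0, "grip": 0}, {"tx": 0, "ty": 0.005, "tz": -0.35, "ax": 0, "ay": 0, "az": 0, "grip": 0}, {"tx": 0, "ty": 0.005, "tz": -0.7, "ax": 0, "ay": 0, "az": 0, "grip": 0}, {"tx": 0, "ty": 0.005, "tz": -0.7, "ax": 0, "ay": 0, "az": 0, "grip": 0}, {"tx": 0.29, "ty": 0.005, "tz": -0.7, "ax": 0, "ay": 0, "az": 0, "grip": 0}, {"tx": 0.29, "ty": 0.005, "tz": -0.7, "ax": 0, "ay": 0, "az": 0, "grip": 0}, {"tx": 0.29, "ty": 0.005, "tz": -0.7, "ax": 0, "ay": 0, "az": 0, "grip": 0}])

```text
time: 18.35
tcp_pos: [0.5499, 0.1873, 0.2199]
ee_rot: [1.997, 1.968, 0.434]
contact_force: [0.1, -0.5, 0.5]
gripper_width: 0.997
grasp_force: 0.0
```

```bash
python3 - <<'E'
from h import *
from workcell import *
s=read_state();print(toS(s["tcp_pos"])*1e3,S.T@s["contact_force"],(RT.inv()*R.from_rotvec(s["ee_rot"])).as_rotvec())
c=capture("scene")
cv2.imwrite("pics/s4.png",cv2.resize(c["frame"][225:325,350:440],(540,600),interpolation=cv2.INTER_CUBIC)[:,:,::-1])
q=toS(cloud(c));m=mask(c,(20,110,60),(35,255,255),(350,240,440,330))
k=q[m&(q[...,2]<.07)&(q[...,2]>.008)];print(np.percentile(k,[1,5,50,95,99],axis=0)*1e3)
r=mask(c,(0,130,60),(8,255,255),(385,240,430,310));b=q[r&(q[...,2]>.06)&(q[...,2]<.1)];print("btn",len(b),np.percentile(b,[2,50,98],axis=0)*1e3)
E
```

```text
[ 16.4238 -26.1152 108.0357] [ 0.3178 -0.509   0.4536] [0.0045 0.001  0.0031]
[[  7.3539 -74.4468  10.0068]
 [ 13.6378 -71.1415  13.7996]
 [ 37.3167 -27.5559  46.9812]
 [ 41.3659  -0.1071  57.7541]
 [ 42.0806   1.0307  58.6482]]
btn 128 [[ 17.2326 -33.6851  61.091 ]
 [ 27.6506 -21.5121  73.4763]
 [ 30.2213 -13.1511  84.1079]]
```

View pics/s4.png

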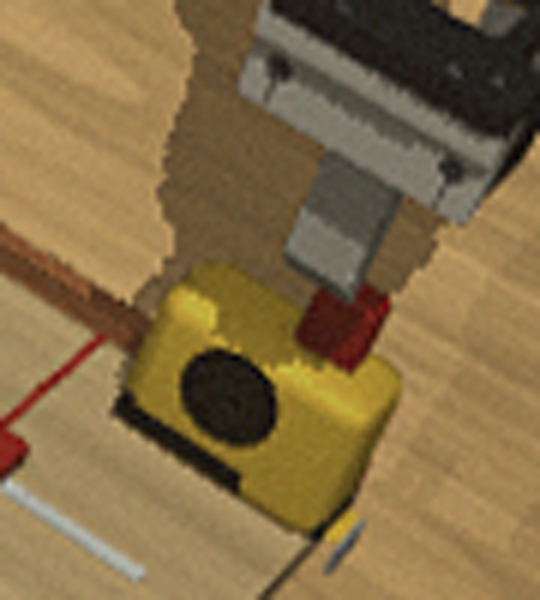

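The measure stands against the ledge, hook past the left edge at (345,545), button at (345,325). I pinch the button next.

step_arm(moves=[{"tx": 0.01, "ty": 0.03, "tz": 0.15, "ax": 0, "ay": 0, "az": 0, "grip": 0}, {"tx": 0.01, "ty": 0.03, "tz": 0.3, "ax": 0, "ay": 0, "az": 0, "grip": 0}, {"tx": 0.01, "ty": 0.03, "tz": 0.35, "ax": 0, "ay": 0, "az": 0, "grip": 0}, {"tx": 0.01, "ty": 0.03, "tz": 0.35, "ax": 0, "ay": 0, "az": 0, "grip": 0}, {"tx": 0.01, "ty": 0.03, "tz": 0.35, "ax": 0, "ay": 0, "az": 0, "grip": 0}])

```text
time: 19.02
tcp_pos: [0.5714, 0.1892, 0.1848]
ee_rot: [1.996, 1.967, 0.438]
contact_force: [0.4, 0.7, 0.5]
gripper_width: 1.0
grasp_force: 0.0
```

```bash
python3 - <<'E'
from h import *
from workcell import *
s=read_state();print(toS(s["tcp_pos"])*1e3,S.T@s["contact_force"],(RT.inv()*R.from_rotvec(s["ee_rot"])).as_rotvec())
E
```

```text
[ 21.0451 -24.0083  67.2098] [0.5675 0.6626 0.301 ] [0.0023 0.0025 0.0036]
```

step_arm(moves=[{"tx": 0, "ty": -0.008, "tz": 0.01, "ax": 0, "ay": 0, "az": 0, "grip": 0}, {"tx": 0, "ty": -0.008, "tz": 0.01, "ax": 0, "ay": 0, "az": 0, "grip": 255}, {"tx": 0, "ty": -0.008, "tz": 0.01, "ax": 0, "ay": 0, "az": 0, "grip": 255}, {"tx": 0, "ty": -0.008, "tz": 0.01, "ax": 0, "ay": 0, "az": 0, "grip": 255}, {"tx": 0, "ty": -0.008, "tz": 0.01, "ax": 0, "ay": 0, "az": 0, "grip": 255}, {"tx": 0, "ty": -0.008, "tz": 0.01, "ax": 0, "ay": 0, "az": 0, "grip": 255}, {"tx": 0, "ty": -0.008, "tz": 0.01, "ax": 0, "ay": 0, "az": 0, "grip": 255}, {"tx": 0, "ty": -0.008, "tz": 0.01, "ax": 0, "ay": 0, "az": 0, "grip": 255}, {"tx": 0, "ty": -0.008, "tz": 0.01, "ax": 0, "ay": 0, "az": 0, "grip": 255}])

```text
time: 20.15
tcp_pos: [0.571, 0.1891, 0.183]
ee_rot: [1.996, 1.967, 0.437]
contact_force: [-0.1, -1.3, 0.3]
gripper_width: 0.179
grasp_force: 0.0
```

```bash
python3 - <<'E'
from h import *
from workcell import *
s=read_state();print(toS(s["tcp_pos"])*1e3,S.T@s["contact_force"],s["gripper_width"]*92)
E
```

```text
[ 19.9133 -24.0929  65.7475] [ 0.0884 -1.2692  0.3033] 16.442983206104746
```

step_arm(moves=[{"tx": 0, "ty": 0, "tz": 0, "ax": 0, "ay": 0, "az": 0, "grip": 255}, {"tx": 0, "ty": 0, "tz": 0, "ax": 0, "ay": 0, "az": 0, "grip": 255}, {"tx": 0, "ty": 0, "tz": 0, "ax": 0, "ay": 0, "az": 0, "grip": 255}])

```text
time: 20.52
tcp_pos: [0.571, 0.1892, 0.183]
ee_rot: [1.996, 1.967, 0.437]
contact_force: [1.0, 0.8, -1.2]
gripper_width: 0.149
grasp_force: 30.0
```

step_arm(moves=[{"tx": -0.05, "ty": 0, "tz": 0, "ax": 0, "ay": 0, "az": 0, "grip": 255}, {"tx": -0.1, "ty": 0, "tz": 0, "ax": 0, "ay": 0, "az": 0, "grip": 255}, {"tx": -0.15, "ty": 0, "tz": 0, "ax": 0, "ay": 0, "az": 0, "grip": 255}, {"tx": -0.2, "ty": 0, "tz": 0, "ax": 0, "ay": 0, "az": 0, "grip": 255}, {"tx": -0.2, "ty": 0, "tz": 0, "ax": 0, "ay": 0, "az": 0, "grip": 255}])

```text
time: 21.15
tcp_pos: [0.5707, 0.1672, 0.1835]
ee_rot: [1.995, 1.97, 0.442]
contact_force: [0.2, 5.3, 0.4]
gripper_width: 0.151
grasp_force: 30.0
```

```bash
cat > st.py <<'E'
from h import *
from workcell import *
s=read_state();print(toS(s["tcp_pos"])*1e3,S.T@s["contact_force"],s["gripper_width"]*92,s["grasp_force"],(RT.inv()*R.from_rotvec(s["ee_rot"])).as_rotvec())
E
python3 st.py; python3 - <<'E'
from h import *
from workcell import *
c=capture("scene");q=toS(cloud(c));m=mask(c,(20,110,60),(35,255,255),(330,220,440,330))
k=q[m&(q[...,2]<.07)&(q[...,2]>.012)];print(np.percentile(k,[1,5,50,95,99],axis=0)*1e3)
k=q[m&(q[...,2]<.012)&(q[...,2]>-.004)];print("tape",len(k),np.percentile(k,[2,50,98],axis=0)*1e3)
cv2.imwrite("pics/s5.png",cv2.resize(c["frame"][225:325,340:430],(540,600),interpolation=cv2.INTER_CUBIC)[:,:,::-1])
E
```

```text
[ 20.0637 -45.9967  66.2164] [0.2526 5.3514 0.272 ] 13.913330609441013 29.98832792043686 [0.0012 0.0059 0.0025]
[[  9.3306 -95.5421  12.9131]
 [ 14.1734 -92.675   15.3279]
 [ 37.1356 -49.0954  47.8018]
 [ 41.1773 -21.1258  58.4553]
 [ 42.101  -20.0578  59.4433]]
tape 233 [[   4.4126 -148.528    -3.0097]
 [  37.306   -35.4815    0.9169]
 [ 133.777    -2.0681   11.1956]]
```

View pics/s5.png

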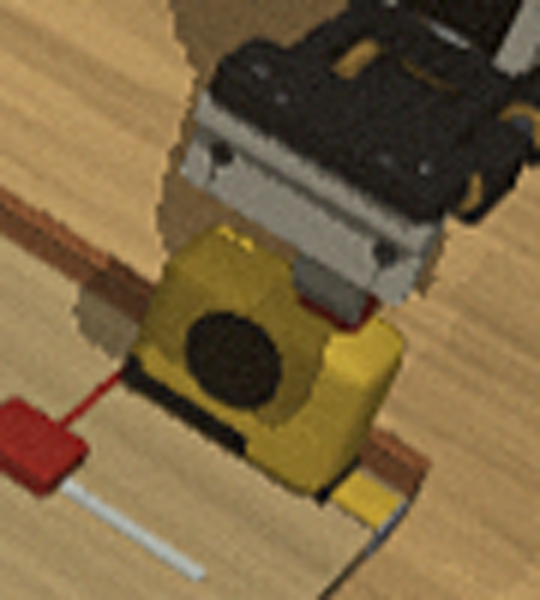

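The tape is out about 20 mm, hook bearing on the edge at (385,530), pull 5.3 N. I continue toward the line.

step_arm(moves=[{"tx": -0.06, "ty": 0, "tz": 0, "ax": 0, "ay": 0, "az": 0, "grip": 255}, {"tx": -0.12, "ty": 0, "tz": 0, "ax": 0, "ay": 0, "az": 0, "grip": 255}, {"tx": -0.18, "ty": 0, "tz": 0, "ax": 0, "ay": 0, "az": 0, "grip": 255}, {"tx": -0.24, "ty": 0, "tz": 0, "ax": 0, "ay": 0, "az": 0, "grip": 255}, {"tx": -0.3, "ty": 0, "tz": 0, "ax": 0, "ay": 0, "az": 0, "grip": 255}, {"tx": -0.36, "ty": 0, "tz": 0, "ax": 0, "ay": 0, "az": 0, "grip": 255}, {"tx": -0.42, "ty": 0, "tz": 0, "ax": 0, "ay": 0, "az": 0, "grip": 255}, {"tx": -0.48, "ty": 0, "tz": 0, "ax": 0, "ay": 0, "az": 0, "grip": 255}, {"tx": -0.54, "ty": 0, "tz": 0, "ax": 0, "ay": 0, "az": 0, "grip": 255}, {"tx": -0.58, "ty": 0, "tz": 0, "ax": 0, "ay": 0, "az": 0, "grip": 255}, {"tx": -0.58, "ty": 0, "tz": 0, "ax": 0, "ay": 0, "az": 0, "grip": 255}, {"tx": -0.58, "ty": 0, "tz": 0, "ax": 0, "ay": 0, "az": 0, "grip": 255}])

```text
time: 22.7
tcp_pos: [0.5698, 0.0976, 0.1832]
ee_rot: [1.994, 1.97, 0.441]
contact_force: [-0.9, 7.4, 0.9]
gripper_width: 0.148
grasp_force: 30.0
```

```bash
cat > look.py <<'E'
import sys
from h import *
from workcell import *
c=capture("scene");np.savez("last.npz",**c);q=toS(cloud(c));m=mask(c,(20,110,60),(35,255,255),(300,200,440,330))
k=q[m&(q[...,2]<.056)&(q[...,2]>.012)&(q[...,0]<.06)]
for z0 in(.018,.028,.038,.048):
    z=k[abs(k[:,2]-z0)<.005];print("front",z0,len(z),np.percentile(z[:,1],[90,95,99])*1e3)
print("top z",np.percentile(q[m&(q[...,0]<.06)][:,2],99))
fr=c["frame"].astype(float);rr=fr[...,0]-.5*(fr[...,1]+fr[...,2]);f=(abs(q[...,2])<.006)
for x0 in(.045,.055,.065):
    k=f&(abs(q[...,0]-x0)<.006)&(abs(q[...,1]+.098)<.02);w=rr[k];w=w-np.median(w);w=np.clip(w-.4*w.max(),0,None)
    ys=np.array([rayS(c,u,v)[1] for v,u in np.argwhere(k)]);print("line",x0,(ys*w).sum()/w.sum()*1e3,w.max())
cv2.imwrite(sys.argv[1],cv2.resize(c["frame"][210:320,320:430],(600,600),interpolation=cv2.INTER_CUBIC)[:,:,::-1])
E
python3 st.py;python3 look.py pics/s6.png
```

```text
[  19.8906 -115.576    65.9975] [-0.5127  7.35    1.2565] 13.646302894259717 29.989036917686462 [0.0012 0.0053 0.002 ]
front 0.018 154 [-91.7215 -90.4185 -89.379 ]
front 0.028 106 [-90.5805 -89.8201 -89.7055]
front 0.038 107 [-90.5204 -89.9969 -89.4992]
front 0.048 157 [-91.3338 -90.4791 -89.7003]
top z 0.15191809848889037
line 0.045 -98.61111875636479 34.5
line 0.055 -98.26690109967424 34.2
line 0.065 -98.44988853065321 33.45
```

View pics/s6.png

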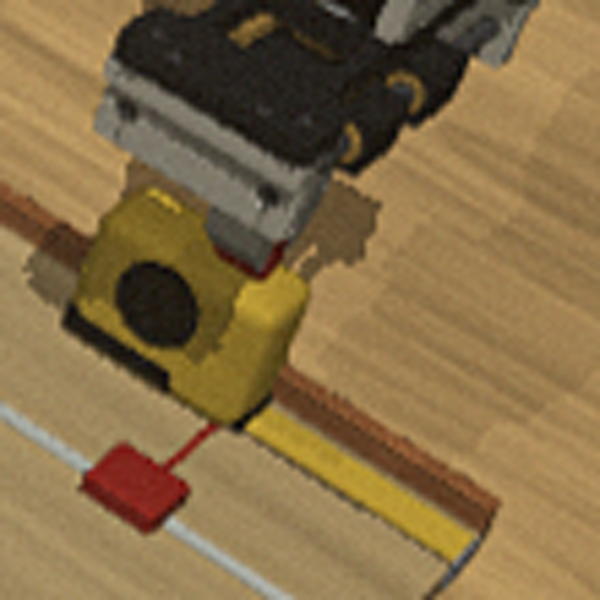

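The front foot is at about (240,428), 8 mm left of the red line; cursor undisturbed at (137,487). I close the gap and look once more by numbers.

step_arm(moves=[{"tx": -0.03, "ty": 0, "tz": 0, "ax": 0, "ay": 0, "az": 0, "grip": 255}, {"tx": -0.06, "ty": 0, "tz": 0, "ax": 0, "ay": 0, "az": 0, "grip": 255}, {"tx": -0.07, "ty": 0, "tz": 0, "ax": 0, "ay": 0, "az": 0, "grip": 255}, {"tx": -0.07, "ty": 0, "tz": 0, "ax": 0, "ay": 0, "az": 0, "grip": 255}, {"tx": -0.07, "ty": 0, "tz": 0, "ax": 0, "ay": 0, "az": 0, "grip": 255}])

```text
time: 23.38
tcp_pos: [0.5697, 0.0898, 0.1832]
ee_rot: [1.994, 1.97, 0.442]
contact_force: [-1.1, 7.8, 0.9]
gripper_width: 0.151
grasp_force: 30.0
```

```bash
python3 st.py;python3 look.py pics/s7.png; python3 - <<'E'
from h import *
# top view: front of case from the tape/case colours
from workcell import capture
t=capture("top");np.savez("top7.npz",**t)
q=toS(cloud(t))
m=mask(t,(20,110,60),(35,255,255),(200,200,330,270))
k=q[m&(q[...,2]>.012)&(q[...,2]<.056)&(q[...,0]<.06)];print(len(k),k[:,1].max()*1e3 if len(k) else 0)
k=q[m&(q[...,2]<.012)&(q[...,0]<.06)];print("tape",len(k),np.percentile(k[:,1],[1,99])*1e3)
E
```

```text
[  19.8501 -123.4123   65.9844] [-0.7414  7.7568  1.3202] 13.907640798771098 29.989160299301147 [0.0011 0.0058 0.0015]
front 0.018 145 [-98.6432 -97.7701 -97.3097]
front 0.028 115 [-98.1034 -97.8682 -97.2972]
front 0.038 103 [-98.667  -97.8315 -97.3383]
front 0.048 155 [-99.1185 -98.2117 -97.5217]
top z 0.14941521330321217
line 0.045 -98.52044192857441 35.099999999999994
line 0.055 -98.25460525562325 34.5
line 0.065 -98.49960374302673 34.2
181 -99.43578246978498
tape 3255 [-261.6743   75.7516]
```

Front and line agree within 0.5 mm. I push the button in, still pinched.

step_arm(moves=[{"tx": 0, "ty": 0, "tz": 0.01, "ax": 0, "ay": 0, "az": 0, "grip": 255}, {"tx": 0, "ty": 0, "tz": 0.02, "ax": 0, "ay": 0, "az": 0, "grip": 255}, {"tx": 0, "ty": 0, "tz": 0.03, "ax": 0, "ay": 0, "az": 0, "grip": 255}, {"tx": 0, "ty": 0, "tz": 0.04, "ax": 0, "ay": 0, "az": 0, "grip": 255}, {"tx": 0, "ty": 0, "tz": 0.045, "ax": 0, "ay": 0, "az": 0, "grip": 255}, {"tx": 0, "ty": 0, "tz": 0.045, "ax": 0, "ay": 0, "az": 0, "grip": 255}])

```text
time: 24.22
tcp_pos: [0.5718, 0.09, 0.1791]
ee_rot: [1.993, 1.97, 0.442]
contact_force: [-8.0, 6.9, 10.1]
gripper_width: 0.152
grasp_force: 30.0
```

```bash
python3 st.py
```

```text
[  20.0559 -123.1812   61.4017] [-3.0276  6.789  12.5909] 13.951817093562076 29.998155534267426 [0.0006 0.0059 0.0013]
```

step_arm(moves=[{"tx": 0, "ty": 0, "tz": 0.007, "ax": 0, "ay": 0, "az": 0, "grip": 255}, {"tx": 0, "ty": 0, "tz": 0.013, "ax": 0, "ay": 0, "az": 0, "grip": 255}, {"tx": 0, "ty": 0, "tz": 0.013, "ax": 0, "ay": 0, "az": 0, "grip": 255}])

```text
time: 24.6
tcp_pos: [0.5721, 0.0904, 0.1788]
ee_rot: [1.992, 1.97, 0.443]
contact_force: [-17.7, 6.9, 22.5]
gripper_width: 0.15
grasp_force: 30.0
```

```bash
python3 st.py
```

```text
[  20.1804 -122.829    60.9377] [-6.6199  6.734  27.8648] 13.838938054226949 30.016998052597046 [0.0001 0.006  0.001 ]
```

Load rose from 12.6 to 28 N with only 0.5 mm of travel, so the button has bottomed. I ease off and check the lock before letting go.

step_arm(moves=[{"tx": 0, "ty": 0, "tz": -0.015, "ax": 0, "ay": 0, "az": 0, "grip": 255}, {"tx": 0, "ty": 0, "tz": -0.022, "ax": 0, "ay": 0, "az": 0, "grip": 255}, {"tx": 0, "ty": 0, "tz": -0.022, "ax": 0, "ay": 0, "az": 0, "grip": 255}])

```text
time: 24.98
tcp_pos: [0.5717, 0.0897, 0.1792]
ee_rot: [1.993, 1.97, 0.442]
contact_force: [1.4, 7.4, -2.1]
gripper_width: 0.149
grasp_force: 30.0
```

```bash
python3 st.py; python3 look.py pics/s8.png
```

```text
[  19.9676 -123.4617   61.4794] [ 0.3366  7.4228 -2.4833] 13.707769240206385 30.003690719604492 [0.0009 0.0059 0.0015]
front 0.018 149 [-98.7177 -97.9651 -97.3563]
front 0.028 114 [-98.3671 -97.9397 -97.6996]
front 0.038 102 [-98.1093 -98.0227 -97.3874]
front 0.048 151 [-99.0493 -98.4286 -97.9887]
top z 0.14437771584193806
line 0.045 -98.46394380468921 36.3
line 0.055 -98.37989424596273 36.599999999999994
line 0.065 -98.35641471019781 34.2
```

step_arm(moves=[{"tx": 0, "ty": 0, "tz": 0.005, "ax": 0, "ay": 0, "az": 0, "grip": 255}, {"tx": 0, "ty": 0, "tz": 0.005, "ax": 0, "ay": 0, "az": 0, "grip": 0}, {"tx": 0, "ty": 0, "tz": 0.005, "ax": 0, "ay": 0, "az": 0, "grip": 0}, {"tx": 0, "ty": 0, "tz": 0.005, "ax": 0, "ay": 0, "az": 0, "grip": 0}, {"tx": 0, "ty": 0, "tz": 0.005, "ax": 0, "ay": 0, "az": 0, "grip": 0}, {"tx": 0, "ty": 0, "tz": 0.005, "ax": 0, "ay": 0, "az": 0, "grip": 0}, {"tx": 0, "ty": 0, "tz": -0.3, "ax": 0, "ay": 0, "az": 0, "grip": 0}, {"tx": 0, "ty": 0, "tz": -0.7, "ax": 0, "ay": 0, "az": 0, "grip": 0}, {"tx": 0, "ty": -0.3, "tz": -0.9, "ax": 0, "ay": 0, "az": 0, "grip": 0}, {"tx": 0, "ty": -0.6, "tz": -0.9, "ax": 0, "ay": 0, "az": 0, "grip": 0}, {"tx": 0, "ty": -0.6, "tz": -0.9, "ax": 0, "ay": 0, "az": 0, "grip": 0}, {"tx": 0, "ty": -0.6, "tz": -0.9, "ax": 0, "ay": 0, "az": 0, "grip": 0}])

```text
time: 26.52
tcp_pos: [0.4615, 0.0886, 0.2472]
ee_rot: [1.995, 1.967, 0.439]
contact_force: [-0.2, 0.4, -0.4]
gripper_width: 1.0
grasp_force: 0.0
```

```bash
python3 st.py; python3 look.py pics/s9.png; python3 - <<'E'
import numpy as np,cv2
c=np.load("last.npz")["frame"];a=cv2.resize(c[210:330,310:430],(600,600),interpolation=cv2.INTER_CUBIC)
b=cv2.resize(c,(200,150));a[:150,:200]=b;cv2.imwrite("pics/s9b.png",a[:,:,::-1])
E
```

```text
[ -51.1516 -125.8553  169.6659] [-0.3292  0.3781 -0.2864] 91.98591180711814 0.0 [0.0012 0.0028 0.0036]
front 0.018 156 [-98.149  -96.5127 -95.7472]
front 0.028 110 [-96.7155 -96.0855 -95.7961]
front 0.038 104 [-96.3928 -96.0974 -95.5734]
front 0.048 159 [-97.4597 -96.6848 -95.7651]
top z 0.05859293836851312
line 0.045 -98.50335572179718 34.8
line 0.055 -98.29663450146343 33.599999999999994
line 0.065 -98.57408920090793 34.8
```

View pics/s9b.png

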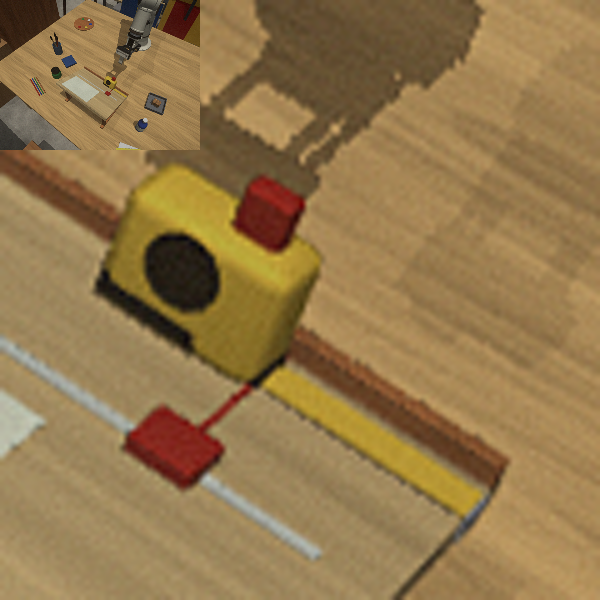

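After release the case settled about 2 mm forward (the announced tooth play). The hook is on the edge at (470,520), and the tape lies flat and straight to the case. I check the button height and hand in.

```bash
python3 - <<'E'
from h import *
from workcell import *
c=dict(np.load("last.npz"));q=toS(cloud(c))
r=mask(c,(0,120,40),(8,255,255),(350,235,380,270));b=q[r&(q[...,2]>.055)&(q[...,0]<.05)];print("btn top",np.percentile(b[:,2],[90,98])*1e3,np.median(b,0)*1e3)
m=mask(c,(20,110,60),(35,255,255),(360,275,415,320));k=q[m&(q[...,2]<.012)&(q[...,1]>-.09)];print("tape",np.percentile(k,[2,50,98],axis=0)*1e3)
ok=np.percentile(b[:,2],95)<.0825
print(ok)
if ok: print(hand_in())
E
```

```text
btn top [79.3283 80.0821] [  26.4179 -119.3513   72.4891]
tape [[-121.561   -87.4083  -61.2628]
 [  21.4941  -44.454     2.2867]
 [  79.0682   -1.9983    4.7581]]
True
the job is handed in; nothing more can be done
None
```

I've handed the job in: the block is in the tray, and the tape measure stands along the ledge, hooked on the left edge, locked with the tape taut, its front about 2 mm short of the red line because it settled forward when I let go.

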